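# Tip the four-way rack over for microtubes

## Robot

A 7-joint arm with a two-finger parallel gripper is mounted at the origin on the work surface. World frame = base frame: x ahead of the robot, y to its left, z up, the work surface at z = 0. Lengths are in m, angles in rad, forces in N, time in s.
With the tool pointing down it reaches from about 0.425 to 0.95 m from the base axis. Payload 4.7 kg.
Tool frame: the origin (TCP) lies at the very end of the fingers, on their centre line; the grasp point (between the pads) lies 19 mm behind it; x points along the fingers, y is the direction in which the jaws open and shut, and the axes are right-handed (so a half turn about x gives the same grasp; the last joint's range is limited). The gripper opens to 85 mm and grips with 20 to 120 N. Pads are 22 mm wide; open, the fingers measure 114 mm over their backs; the gripper's body (76 mm by 85 mm) begins 54 mm behind the grasp point. The pads swing forward as they close: fully open they stand 13 mm farther back than shut.
Start: joints at [1.272, 0.469, -0.049, 1.532, 0.024, 1.141, -0.082], TCP at [0.18, -0.651, 0.231] pointing down, gripper open.
Joint ranges: [-2.59, 2.59], [-0.33, 1.99], [-1.39, 1.29], [0.1, 2.45], [-1.04, 4.18], [0.21, 1.99], [-2.66, 2.66]. Speed limits (rad/s): [2.57, 2.57, 3.14, 3.14, 3.14, 3.14, 3.14].

## Interface

Orientations are given as a unit quaternion [w, x, y, z].
In Python, from station import readout, snapshot, get_calibration, bot, outline_of gives the robot as it stands. The module is installed in compiled form; this text tells all that it offers.
- The arm moves only by the shell command python3 -m pendant 'ROWS' [FORCE]. ROWS is a JSON object of lists of equal length, an entry for each row: "dp": the shift along the tool's x, y, z as a fraction of full scale, a list of three; "delta_rot": the turn, a rotation vector about the tool's x, y, z as a fraction of full scale, a list of three; "grip": the opening, from 0 (shut) to 1 (fully open). A call has exactly 10 rows; each row shifts and turns the commanded pose from where the row before left it, along the tool's axes as they then stand; what a row does not reach is not made up. Full scale, the value 1, is 0.06 m for a shift and 0.12 rad for a turn. A row lasts 1/8 s, in which the tool goes at most 62.5 mm and 10.7 degrees, less where a joint would pass 70% of its speed; a pose out of reach is approached as far as the arm can. A call with a number of a shift or a turn outside -1 to 1 is refused whole. A call with a gripper value outside its range is refused whole. The fingers move at their own pace and stop on an object; FORCE is the grip in N (left out, the last holds). Time passes only in rows, so rows that do not move let the fingers close, or fill a call up. It gives the time, the measured TCP pose, the force and the opening at its end, in the units of the state.
- readout.state(): the state, without advancing time (a new reading comes with each control period).
- snapshot(name): name is "side" or "top" or "wrist"; returns the picture (400x640x3 uint8, blue, green, red); there is no depth.
- get_calibration(name): a dict with "mtx" (3x3 intrinsics, pixels), "R" (3x3) and "t" (3): a world point X has camera coordinates R X + t; the wrist camera has in their place "hand_eye" (4x4, takes a point from camera to tool coordinates, whose origin is the TCP and whose axes are the tool frame's). Camera axes: x right, y down, z forward; pixel columns grow to the right and rows downward; lengths in m; the calibration is good to about 2 mm. A picture is of the moment at which its call begins: read the wrist's pose just before it. get_calibration takes no time and is no camera call.
- bot.finish_job(): hands the job in, once; it reports no verdict.
Trained networks look in the newest picture that a camera, given by its name, has taken for a name from the list of things; names that differ only in an ending like _2 or _b are one class to them, and where a whole thing is asked for, a point or a joint stands for the part that bears it (a point fixed in the world has none). Each returns a list of dicts, best first, with "confidence" (0 to 1); they miss things now and then, are a little off and sometimes report something else, mostly with a low value. They report only what shows in the picture. A call takes as long as a camera call. They do not tell look-alikes from the thing itself.
- outline_of(thing, camera): "pixels" (400x640 bool, what is visible of it) and "box" ([left, top, right, bottom] in pixels, round what is visible of it).
The state is a dict: "t": time; "q": joint angles; "dq": joint speeds; "effort": joint torques, N m; "tool_pos": TCP position; "tcp_rot": TCP orientation; "force": force on the tool from outside, world axes, zero at the start; "wrist_torque": the same for the moment, N m; "finger_gap": finger opening in m.
Only numpy, scipy, OpenCV 4.12 (cv2) and the standard library are available. Lean on these libraries where they do the work, as an engineer would, in place of code of your own. Each camera call takes 0.05 s, during which the arm holds its last target.

## Task

The empty blue and yellow four-way tube rack stands on its narrow foot in the white tray with its four big holes up. Only pushing, never lifting it, tip it over, away from the robot, so that it lies flat in the tray with the yellow face of small microtube holes on top, and push it along the tray until its leading long face is flush against the tray's far rim. Leave everything else standing where it is.

Things in the scene. Friction and masses are not known exactly. Their poses are not given: they have to be found in the camera images.
- rack: Empty four-way tube rack, loose, 0.12 to 0.28 kg, a solid block to the fingers: 174 mm long (own y), 95 tall (own z), 52 wide (own x) at the start. Origin at its middle. +z: the face with four big holes, up at the start. -x: the yellow face with 32 microtube holes, facing the robot at the start. +x: the blue face with the smallest holes. Tipped as asked it is 52 mm tall, -x up, +z to the far rim.
- tray: White work tray under the rack, fixed: 360 mm (x) by 500 mm (y), rims 20 mm above the bench and 5 mm thick. Origin at the centre of its underside, on the bench; its inner floor lies 5 mm above. +x points away from the robot to the far rim, whose inner face is at x = +175 mm; inner faces of the side rims at y = -245 and +245 mm.
- pot: Bystander: clear specimen pot with an orange lid, 44 mm across, 61 mm tall, standing loose in the tray near a side rim. Origin at the centre of its underside.
- dropper: Bystander: white dropper bottle with a green cap, 38 mm across, 92 mm tall, standing loose in the tray near a side rim. Origin at the centre of its underside.
- tube_rack: Bystander: black rack of red-yellow and purple capped tubes, 75 by 145 mm (x, y), 99 mm tall, loose on the bench left of the tray. Origin at the centre of its underside.
- tip_box: Bystander: pipette tip box with a blue lid, 87 by 124 mm (x, y), 69 mm tall, loose on the bench left of the tray. Origin at the centre of its underside.
- cryo_box: Bystander: square cardboard freezer box with a pale lid, 133 by 133 mm, 52 mm tall, loose on the bench right of the tray. Origin at the centre of its underside.
- swab_jar: Bystander: glass jar of cotton balls with a steel lid, 92 mm across, 123 mm tall, loose on the bench left of the tray. Origin at the centre of its underside.
- marker: Bystander: black and white marker pen lying on the bench beyond the tray, 125 mm long (x), 13 mm thick. Origin at the centre of its underside.
Not all that is in view belongs to the job. What is shaped like the rack but pink is not meant.

How it is judged:
By the outcome, as a careful person would: the job done as asked, in the order asked, and still so for the second after the job is handed in, with the robot touching nothing.
It also fails if it takes over 56 s, if anything falls off the work surface, if the arm or the gripper's body presses on something with over 40 N, if the wrist force passes 120 N, or if a joint passes its speed limit or range.

## Working session

There is one attempt and no reset: what is moved stays moved. The work goes in short steps, Python scripts to look and compute and a shell command to move; the robot and the scene stay as the last step left them, time stands still between calls to the robot, and variables do not carry over. Pictures are saved under pics/ and viewed, and the job is handed in when it is done.

```bash
mkdir -p pics; ls
python3 - <<'E'
from station import readout, snapshot, get_calibration, outline_of
import cv2,numpy as np
print(readout.state())
for c in ["side","top","wrist"]:
    im=snapshot(c); cv2.imwrite(f"pics/{c}0.png",im)
    k=get_calibration(c); print(c,{a:np.round(b,4).tolist() for a,b in k.items()})
E
```

```text
pics
{'t': 0.0, 'q': array([ 1.27214517,  0.46944586, -0.04858784,  1.53368449,  0.02410163,
        1.1409989 , -0.08231172]), 'dq': array([-0.00015213,  0.00017429,  0.00049332, -0.00077367, -0.00077824,
        0.00138239,  0.00070295]), 'effort': array([ 3.89445895e-04, -5.10313404e+01, -4.66655998e-02, -2.37713724e+01,
        1.07261643e-02,  7.42705422e-03, -2.35027494e-05]), 'tool_pos': array([ 0.17973304, -0.65002914,  0.23026241]), 'tcp_rot': array([-0.09440807, -0.70056449, -0.09576676,  0.70080329]), 'force': array([-0.12907174, -0.41052018,  0.06055739]), 'wrist_torque': array([ 0.00591641,  0.01265095, -0.05884725]), 'finger_gap': 0.08537132734619025}
side {'mtx': [[511.8598, 0.0, 322.9945], [0.0, 511.8598, 197.8569], [0.0, 0.0, 1.0]], 'R': [[-0.7818, 0.6234, -0.0106], [0.4542, 0.5577, -0.6948], [-0.4272, -0.548, -0.7192]], 't': [0.4199, -0.1743, 1.8377]}
top {'mtx': [[417.8674, 0.0, 322.4342], [0.0, 417.8674, 193.7875], [0.0, 0.0, 1.0]], 'R': [[-0.0016, -0.9999, 0.0127], [-0.9962, 0.0005, -0.0874], [0.0874, -0.0127, -0.9961]], 't': [-0.0251, 0.5175, 1.3153]}
wrist {'mtx': [[317.1872, 0.0, 318.9555], [0.0, 317.1872, 195.4618], [0.0, 0.0, 1.0]], 'hand_eye': [[0.0001, -0.3053, 0.9523, -0.1428], [1.0, 0.0001, -0.0001, -0.0004], [-0.0001, 0.9523, 0.3053, -0.078], [0.0, 0.0, 0.0, 1.0]]}
```

View pics/top0.png

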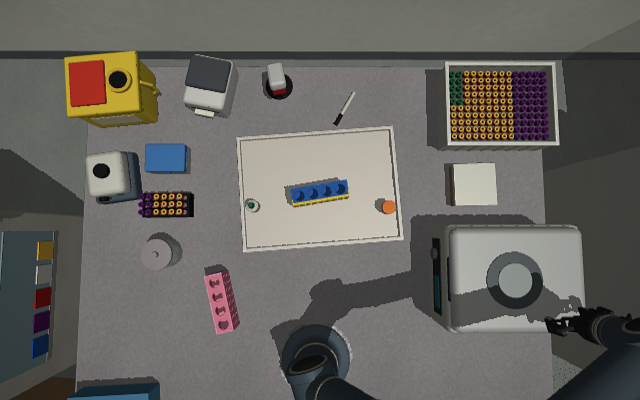

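View pics/side0.png

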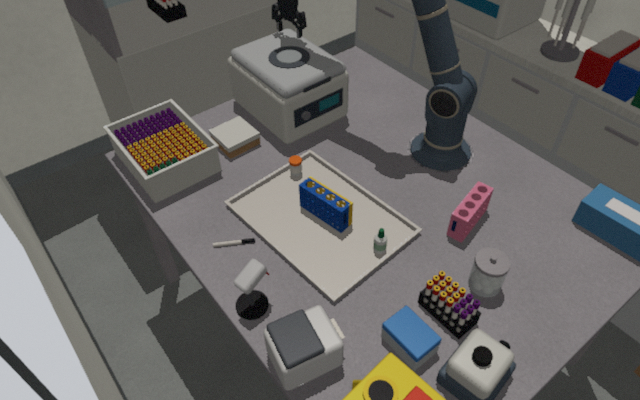

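The top view shows the blue and yellow rack at about (320,192), inside the white tray. The side view shows it at (326,204). Only one thing could be taken for it: the pink rack at (222,300) top and (470,212) side, which is on the bench outside the tray. I choose the blue and yellow one.

```bash
cat > h.py <<'E'
from station import readout, snapshot, get_calibration, outline_of
import cv2,numpy as np
from scipy.optimize import minimize
from scipy.spatial.transform import Rotation as Rn
K={c:get_calibration(c) for c in ["side","top"]}
def proj(c,X):
    k=K[c]; p=(np.atleast_2d(X)@k["R"].T+k["t"])@k["mtx"].T
    return p[:,:2]/p[:,2:]
def back(c,uv,z):
    k=K[c]; d=np.linalg.inv(k["mtx"])@[uv[0],uv[1],1]; d=k["R"].T@d; o=-k["R"].T@k["t"]
    return o+d*(z-o[2])/d[2]
def box(x,y,yaw,dx,dy,z0,z1):
    c=np.array([[a*dx/2,b*dy/2] for a,b in [(-1,-1),(1,-1),(1,1),(-1,1)]])
    r=np.array([[np.cos(yaw),-np.sin(yaw)],[np.sin(yaw),np.cos(yaw)]])
    p=c@r.T+[x,y]
    return np.vstack([np.c_[p,[z0]*4],np.c_[p,[z1]*4]])
S=4
def sil(c,P):
    h=cv2.convexHull((proj(c,P)*S+S/2-.5).astype(np.float32)).astype(np.int32)
    m=np.zeros((400*S,640*S),np.uint8); cv2.fillConvexPoly(m,h,1)
    return cv2.resize(m.astype(np.float32),(640,400),interpolation=cv2.INTER_AREA)
def fit(masks,dims,x0):
    def cost(v):
        return sum(np.abs(sil(c,box(*v,*dims))-m).sum()/m.sum() for c,m in masks.items())
    s=np.array([x0]+[np.array(x0)+d for d in np.diag([.01,.01,.08])])
    r=minimize(cost,x0,method="Nelder-Mead",options=dict(initial_simplex=s,xatol=1e-4,fatol=1e-4))
    return r.x,r.fun
E
python3 - <<'E'
from h import *
im={c:snapshot(c) for c in ["top","side"]}
for n in ["rack","pot","dropper","tray"]:
    for c in im:
        for o in outline_of(n,c)[:3]:
            m=o["pixels"]; print(n,c,round(o["confidence"],2),o["box"],m.sum())
            np.save(f"m_{n}_{c}_{int(o['confidence']*100)}.npy",m)
cv2.imwrite("pics/crop.png",np.hstack([cv2.resize(im["top"][110:260,230:410],None,fx=2.2,fy=2.2,interpolation=2),cv2.resize(im["side"][150:300,220:400],None,fx=2.2,fy=2.2,interpolation=2)]))
E
ls *.npy
```

```text
rack top 0.96 [289.8, 180.2, 350.2, 208.9] 1065
rack top 0.65 [244.9, 199.9, 261.2, 211.6] 133
rack top 0.58 [204.2, 270.0, 239.2, 333.8] 1533
rack side 0.79 [296.4, 175.6, 353.9, 233.9] 1777
pot top 0.53 [378.1, 199.9, 396.7, 214.1] 172
pot side 0.52 [289.2, 156.1, 300.4, 177.2] 221
dropper side 0.72 [224.3, 150.7, 419.5, 300.0] 12311
dropper side 0.63 [371.6, 225.8, 385.7, 256.7] 290
tray top 0.81 [236.2, 125.6, 401.9, 250.7] 17053
tray side 0.8 [227.8, 149.4, 422.7, 301.9] 12516
m_dropper_side_63.npy
m_dropper_side_72.npy
m_pot_side_52.npy
m_pot_top_53.npy
m_rack_side_79.npy
m_rack_top_57.npy
m_rack_top_65.npy
m_rack_top_96.npy
m_tray_side_80.npy
m_tray_top_81.npy
```

View pics/crop.png

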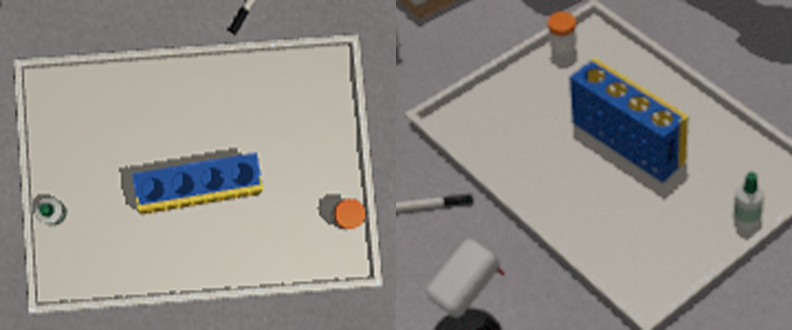

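The crop confirms the choice. It is blue with four big holes on top, and its yellow face points toward the robot. The dropper stands at the left rim and the pot at the right rim. Next I fit the poses.

Run:
```python
from h import *
L=lambda n:np.load(f"m_{n}.npy").astype(np.float32)
m={"top":L("rack_top_96"),"side":L("rack_side_79")}
g=back("top",(320,192),.1); x0=[g[0],g[1],.1]
d=(.052,.174,.005,.1)
print("rack",fit(m,d,x0)); 
for c in m: print(c,fit({c:m[c]},d,x0))
t={"top":L("tray_top_81"),"side":L("tray_side_80")}
from cv2 import morphologyEx
for c in t:
    t[c]=cv2.morphologyEx(t[c],cv2.MORPH_CLOSE,np.ones((45,45)))
# fill hull
    cs=cv2.convexHull(np.argwhere(t[c]>0)[:,::-1].astype(np.int32)); z=np.zeros((400,640),np.uint8); cv2.fillConvexPoly(z,cs,1); t[c]=z.astype(np.float32)
d=(.36,.5,0,.02); g=back("top",(320,190),.01)
for mm in (t,{"top":t["top"]},{"side":t["side"]}): print("tray",fit(mm,d,[g[0],g[1],.1]))
print("pot",back("top",(388.5,207),.066)); print("dropper",back("top",(251.5,205),.097))
```

```text
rack (array([ 0.51735184, -0.0158355 ,  0.16682194]), np.float64(0.11638354510068893))
top (array([ 0.51606672, -0.01585714,  0.16888192]), np.float64(0.05475351959466934))
side (array([ 0.51938268, -0.01437899,  0.16702703]), np.float64(0.0321468785405159))
tray (array([ 0.53952334, -0.01119077,  0.07385253]), np.float64(0.10242699831724167))
tray (array([ 0.53427712, -0.01370574,  0.063641  ]), np.float64(0.07350657880306244))
tray (array([ 0.53986333, -0.01170677,  0.07433011]), np.float64(0.0274717565625906))
pot [ 0.47247774 -0.2296317   0.066     ]
dropper [0.47715579 0.18886845 0.097     ]
```

```bash
cat >> h.py <<'E'
def pose():
    s=readout.state(); q=s["tcp_rot"]; return s["tool_pos"],Rn.from_quat(q,scalar_first=True),s
def plan(target,yaw,n,flip=None):
    """tool down, tool y at angle yaw from world y; even rows to target"""
    p,R,s=pose()
    y=np.array([-np.sin(yaw),np.cos(yaw),0]); 
    if (R.as_matrix()[:,1]@y)<0: y=-y
    x=np.array([0,0,-1.]); G=Rn.from_matrix(np.c_[x,y,np.cross(x,y)])
    rv=(R.inv()*G).as_rotvec()/n
    d=(np.array(target)-p)/n
    for i in range(n):
        print(i,np.round((R.inv().apply(d))/.06,2).tolist(),np.round(rv/.12,2).tolist()); R=R*Rn.from_rotvec(rv)
E
python3 - <<'E'
from h import *
p,R,s=pose(); print(np.round(R.as_matrix(),3))
C=[back("top",c,.02)[:2] for c in [(236.8,137.3),(392.3,126.4),(403.6,239.5),(243.6,251.4)]]
C=np.array(C);print(C.round(3),C.mean(0))
im=cv2.imread("pics/top0.png"); im2=cv2.imread("pics/side0.png")
for v,d,col in [((.5385,-.012,.074),(.36,.5,0,.02),(0,0,255)),((.5385,-.012,.074),(.35,.49,.02,.02),(0,255,0)),((.5175,-.0155,.167),(.052,.174,.005,.1),(0,255,255))]:
  for c,i in (("top",im),("side",im2)):
    P=proj(c,box(*v,*d))
    for k in (P[:4],P[4:]): cv2.polylines(i,[(k*16).astype(np.int32)],True,col,1,shift=4)
cv2.imwrite("pics/ov.png",np.hstack([cv2.resize(im[110:260,230:410],None,fx=2.2,fy=2.2),cv2.resize(im2[140:310,220:430],None,fx=1.9,fy=1.94)[:330]]))
print("NEAR");plan((.42,-.35,.33),0.167,10)
E
```

```text
[[ 0.     0.266 -0.964]
 [-0.    -0.964 -0.266]
 [-1.     0.    -0.   ]]
[[ 0.701  0.251]
 [ 0.738 -0.254]
 [ 0.371 -0.284]
 [ 0.335  0.224]] [ 0.53648251 -0.01570538]
NEAR
0 [-0.16, -0.38, -0.52] [0.09, -0.0, -0.0]
1 [-0.16, -0.38, -0.52] [0.09, -0.0, -0.0]
2 [-0.16, -0.39, -0.51] [0.09, -0.0, -0.0]
3 [-0.16, -0.39, -0.51] [0.09, -0.0, -0.0]
4 [-0.16, -0.4, -0.5] [0.09, -0.0, -0.0]
5 [-0.16, -0.4, -0.5] [0.09, -0.0, -0.0]
6 [-0.16, -0.41, -0.49] [0.09, -0.0, -0.0]
7 [-0.16, -0.41, -0.49] [0.09, -0.0, -0.0]
8 [-0.16, -0.42, -0.49] [0.09, -0.0, -0.0]
9 [-0.16, -0.42, -0.48] [0.09, -0.0, -0.0]
```

View pics/ov.png

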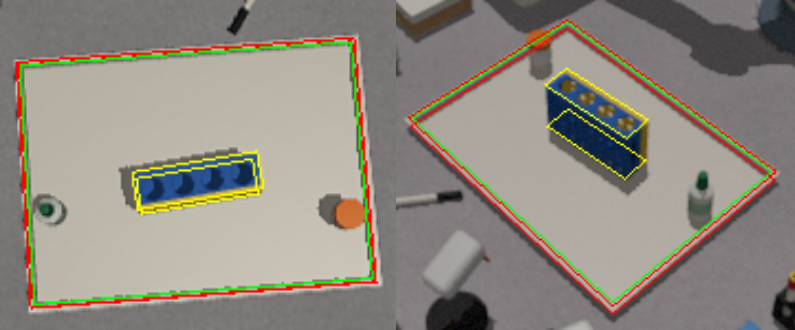

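The overlay agrees with the tray at (0.5375, -0.0135, yaw 0.073) and the rack at (0.5175, -0.0155, yaw 0.167). Now I move to a point in front of the rack.

```bash
python3 -m pendant '{"dp":[[-0.6,0,0],[-0.6,-0.4,-0.5],[-0.4,-0.4,-0.55],[0,-0.4,-0.55],[0,-0.4,-0.55],[0,-0.4,-0.5],[0,-0.4,-0.5],[0,-0.45,-0.5],[0,-0.45,-0.5],[0,-0.45,-0.5]],"delta_rot":[[0,0,0],[0.09,0,0],[0.09,0,0],[0.09,0,0],[0.09,0,0],[0.09,0,0],[0.09,0,0],[0.09,0,0],[0.09,0,0],[0.09,0,0]],"grip":[1,1,1,1,1,1,1,1,1,1]}' 60; python3 -c "
from h import *
plan((.44,-.03,.2),.167,10)"
```

```text
t: 1.9
tool_pos: [0.4021, -0.3674, 0.3276]
tcp_rot: [0.061, 0.705, 0.061, -0.704]
force: [0.6, -0.4, -0.2]
finger_gap: 0.0852
0 [0.21, -0.54, -0.16] [0.0, -0.0, -0.0]
1 [0.21, -0.54, -0.16] [0.0, -0.0, -0.0]
2 [0.21, -0.54, -0.16] [0.0, -0.0, -0.0]
3 [0.21, -0.54, -0.16] [0.0, -0.0, -0.0]
4 [0.21, -0.54, -0.16] [0.0, -0.0, -0.0]
5 [0.21, -0.54, -0.16] [0.0, -0.0, -0.0]
6 [0.21, -0.54, -0.16] [0.0, -0.0, -0.0]
7 [0.21, -0.54, -0.16] [0.0, -0.0, -0.0]
8 [0.21, -0.54, -0.16] [0.0, -0.0, -0.0]
9 [0.21, -0.54, -0.16] [0.0, -0.0, -0.0]
```

```bash
python3 -m pendant '{"dp":[[0.2,-0.6,-0.18],[0.2,-0.6,-0.18],[0.2,-0.6,-0.18],[0.2,-0.6,-0.18],[0.2,-0.6,-0.18],[0.2,-0.6,-0.18],[0.2,-0.6,-0.18],[0.2,-0.6,-0.18],[0.2,-0.6,-0.18],[0.2,0,0]],"delta_rot":[[0,0,0],[0,0,0],[0,0,0],[0,0,0],[0,0,0],[0,0,0],[0,0,0],[0,0,0],[0,0,0],[0,0,0]],"grip":[1,1,1,1,1,1,1,1,1,1]}'; python3 -c "
from h import *
cv2.imwrite('pics/w1.png',snapshot('wrist'))
plan((.437,-.029,.075),.167,4)"
```

```text
t: 3.15
tool_pos: [0.4419, -0.0298, 0.2074]
tcp_rot: [0.063, 0.705, 0.063, -0.704]
force: [-0.0, -0.9, -0.8]
finger_gap: 0.0854
0 [0.54, -0.01, 0.01] [0.02, 0.0, 0.0]
1 [0.54, -0.01, 0.01] [0.02, 0.0, 0.0]
2 [0.54, -0.01, 0.01] [0.02, 0.0, 0.0]
3 [0.54, -0.01, 0.01] [0.02, 0.0, 0.0]
```

View pics/w1.png

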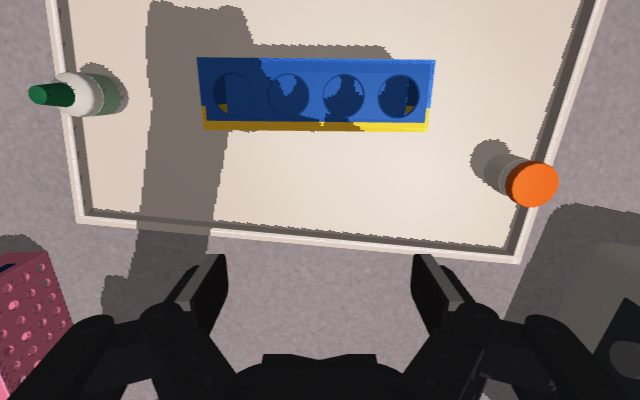

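The wrist view shows the rack centred at (318,95) and parallel to the jaws, with the dropper at (75,95) and the pot at (530,185). The open fingers give two contact points. I go down and approach slowly.

```bash
python3 -m pendant '{"dp":[[0.56,0,0],[0.56,0,0],[0.56,0,0],[0.56,0,0],[0,0,-0.15],[0,0,-0.15],[0,0,-0.1],[0,0,-0.1],[0,0,0],[0,0,0]],"delta_rot":[[0,0,0],[0,0,0],[0,0,0],[0,0,0],[0,0,0],[0,0,0],[0,0,0],[0,0,0],[0,0,0],[0,0,0]],"grip":[1,1,1,1,1,1,1,1,1,1]}'; python3 -c "
from h import *
cv2.imwrite('pics/s2.png',cv2.resize(snapshot('side')[120:300,200:440],None,fx=3,fy=3))"
```

```text
t: 4.45
tool_pos: [0.4709, -0.0275, 0.073]
tcp_rot: [-0.061, -0.704, -0.061, 0.705]
force: [0.1, 0.2, 0.5]
finger_gap: 0.0857
```

View pics/s2.png

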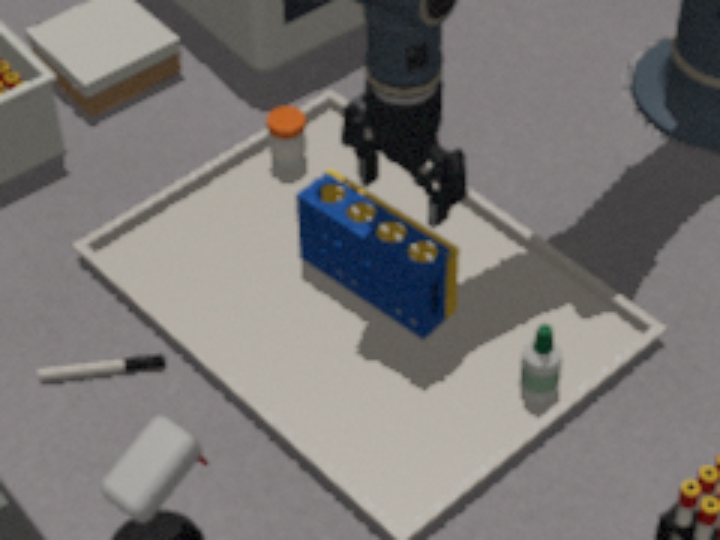

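The fingers sit just behind the top edge of the rack's yellow face, at (440,200), with a small gap. I push slowly.

```bash
python3 -m pendant '{"dp":[[0,0,-0.06],[0,0,-0.06],[0,0,-0.06],[0,0,-0.06],[0,0,-0.05],[0,0,-0.05],[0,0,-0.05],[0,0,-0.05],[0,0,-0.05],[0,0,0]],"delta_rot":[[0,0,0],[0,0,0],[0,0,0],[0,0,0],[0,0,0],[0,0,0],[0,0,0],[0,0,0],[0,0,0],[0,0,0]],"grip":[1,1,1,1,1,1,1,1,1,1]}'; python3 -c "
from h import *
cv2.imwrite('pics/s3.png',cv2.resize(snapshot('side')[120:300,200:440],None,fx=3,fy=3))"
```

```text
t: 5.75
tool_pos: [0.5004, -0.0224, 0.0729]
tcp_rot: [0.061, 0.705, 0.061, -0.704]
force: [0.4, -0.4, 0.1]
finger_gap: 0.0852
```

View pics/s3.png

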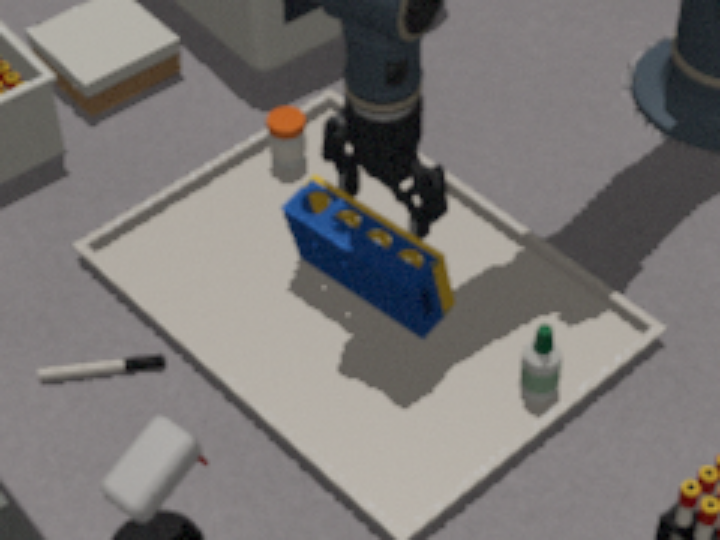

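The rack is tipping by about 15°, and its far bottom edge at (425,335) has not slid. I continue.

```bash
python3 -m pendant '{"dp":[[0,0,-0.05],[0,0,-0.05],[0,0,-0.05],[0,0,-0.04],[0,0,-0.04],[0,0,-0.04],[0,0,-0.04],[0,0,-0.04],[0,0,-0.04],[0,0,0]],"delta_rot":[[0,0,0],[0,0,0],[0,0,0],[0,0,0],[0,0,0],[0,0,0],[0,0,0],[0,0,0],[0,0,0],[0,0,0]],"grip":[1,1,1,1,1,1,1,1,1,1]}'; python3 -c "
from h import *
cv2.imwrite('pics/s4.png',cv2.resize(snapshot('side')[120:300,200:440],None,fx=3,fy=3))"
```

```text
t: 7.05
tool_pos: [0.5234, -0.0183, 0.0729]
tcp_rot: [0.061, 0.705, 0.061, -0.704]
force: [0.3, -0.7, 0.8]
finger_gap: 0.0857
```

View pics/s4.png

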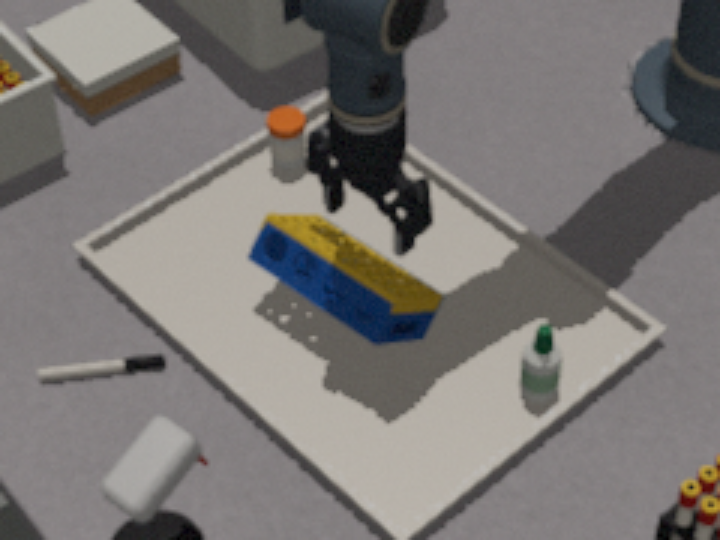

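It is past its balance point and falling freely. I hold still to let it settle.

```bash
python3 -m pendant '{"dp":[[0,0,0],[0,0,0],[0,0,0],[0,0,0],[0,0,0],[0,0,0],[0,0,0.1],[0,0,0.3],[0,0,0.3],[0,0,0.3]],"delta_rot":[[0,0,0],[0,0,0],[0,0,0],[0,0,0],[0,0,0],[0,0,0],[0,0,0],[0,0,0],[0,0,0],[0,0,0]],"grip":[1,1,1,1,1,1,1,1,1,1]}'
python3 - <<'E'
from h import *
i=snapshot('side');cv2.imwrite('pics/s5.png',cv2.resize(i[120:300,200:440],None,fx=3,fy=3))
j=snapshot('top');cv2.imwrite('pics/t5.png',cv2.resize(j[110:260,220:420],None,fx=3,fy=3))
m={}
for c in("side","top"):
    for o in outline_of("rack",c): print(c,o["confidence"],o["box"],o["pixels"].sum())
    m[c]=max([o for o in outline_of("rack",c)],key=lambda o:o["confidence"])["pixels"].astype(np.float32)
g=[.58,-.01,.16]; d=(.095,.174,.005,.057)
print(fit(m,d,g),fit({"side":m["side"]},d,g))
E
```

```text
t: 8.35
tool_pos: [0.463, -0.0289, 0.0729]
tcp_rot: [-0.061, -0.704, -0.061, 0.705]
force: [-0.6, 0.0, 0.3]
finger_gap: 0.0855
side 0.88 [442.7, 181.1, 492.5, 242.7] 1422
side 0.8 [276.8, 196.0, 342.4, 250.3] 1941
top 0.9 [287.3, 151.0, 347.1, 189.5] 1785
top 0.79 [201.4, 271.0, 239.9, 332.5] 1444
(array([ 0.5904058 , -0.00351841,  0.16148992]), np.float64(2.4687893390655518)) (array([ 0.67958848, -2.26349794, -2.46584362]), np.float64(1.0))
```

View pics/s5.png

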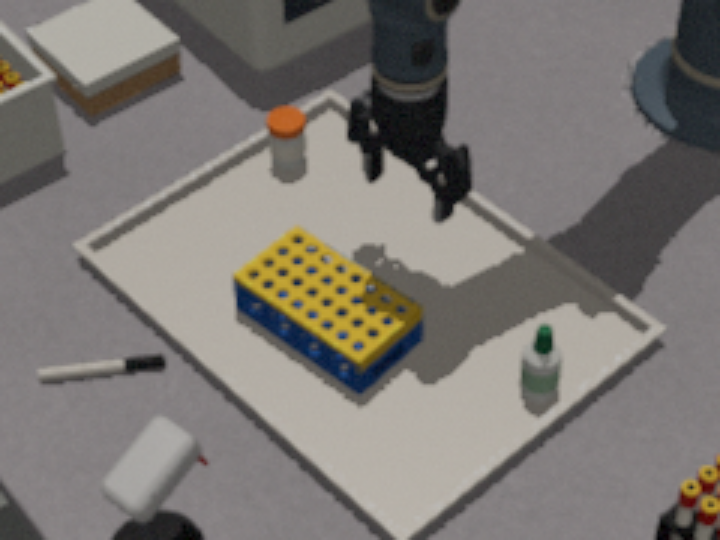

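View pics/t5.png

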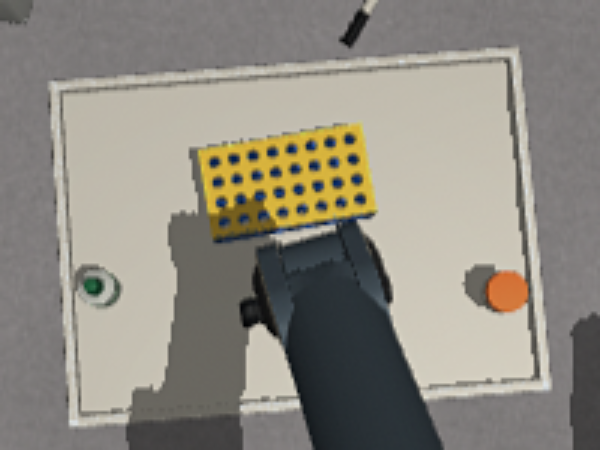

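The rack lies flat with its yellow face of 32 holes on top, at (330,300) side and (288,182) top. The best side hit was the pink look-alike, so that fit is invalid. The top-view fit of (0.590, -0.0035, yaw 0.161) is usable. I now turn the tool to the tray's yaw and lower it behind the rack.

```bash
python3 -c "
from h import *
plan((.490,-.0105,.016),.073,10)"
```

```text
0 [0.1, -0.02, -0.05] [0.08, -0.0, 0.0]
1 [0.1, -0.02, -0.05] [0.08, -0.0, 0.0]
2 [0.1, -0.02, -0.05] [0.08, -0.0, 0.0]
3 [0.1, -0.02, -0.05] [0.08, -0.0, 0.0]
4 [0.1, -0.02, -0.05] [0.08, -0.0, 0.0]
5 [0.1, -0.02, -0.04] [0.08, -0.0, 0.0]
6 [0.1, -0.03, -0.04] [0.08, -0.0, 0.0]
7 [0.1, -0.03, -0.04] [0.08, -0.0, 0.0]
8 [0.1, -0.03, -0.04] [0.08, -0.0, 0.0]
9 [0.1, -0.03, -0.04] [0.08, -0.0, 0.0]
```

```bash
python3 -m pendant '{"dp":[[0.1,-0.03,-0.04],[0.1,-0.03,-0.04],[0.1,-0.03,-0.04],[0.1,-0.03,-0.04],[0.1,-0.03,-0.04],[0.1,-0.03,-0.04],[0.1,-0.02,-0.05],[0.1,-0.02,-0.05],[0.1,-0.02,-0.05],[0.05,0,0]],"delta_rot":[[0.08,0,0],[0.08,0,0],[0.08,0,0],[0.08,0,0],[0.08,0,0],[0.08,0,0],[0.08,0,0],[0.08,0,0],[0.08,0,0],[0.08,0,0]],"grip":[1,1,1,1,1,1,1,1,1,1]}'; python3 -c "
from h import *
cv2.imwrite('pics/w6.png',snapshot('wrist'))
plan((.5375+.045-.073*.006,-.0135+.073*.045+.006,.016),.073,10)"
```

```text
t: 9.9
tool_pos: [0.4853, -0.0113, 0.0155]
tcp_rot: [-0.027, -0.707, -0.027, 0.707]
force: [-0.1, -0.5, -0.3]
finger_gap: 0.0855
0 [-0.0, 0.0, -0.16] [0.0, 0.0, 0.0]
1 [-0.0, 0.0, -0.16] [0.0, 0.0, 0.0]
2 [-0.0, 0.0, -0.16] [0.0, 0.0, 0.0]
3 [-0.0, 0.0, -0.16] [0.0, 0.0, 0.0]
4 [-0.0, 0.0, -0.16] [0.0, 0.0, 0.0]
5 [-0.0, 0.0, -0.16] [0.0, 0.0, 0.0]
6 [-0.0, 0.0, -0.16] [0.0, 0.0, 0.0]
7 [-0.0, 0.0, -0.16] [0.0, 0.0, 0.0]
8 [-0.0, 0.0, -0.16] [0.0, 0.0, 0.0]
9 [-0.0, 0.0, -0.16] [0.0, 0.0, 0.0]
```

View pics/w6.png

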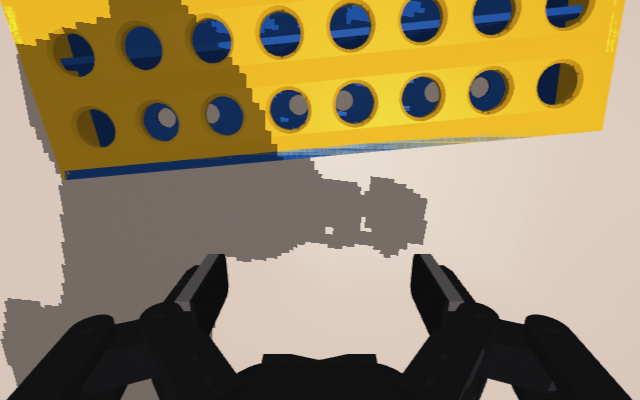

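The fingers stand behind the near long side, which runs from (65,175) to (605,130), roughly centred on it. I push to about 25 mm short of contact with the rim.

```bash
python3 -m pendant '{"dp":[[0,0,-0.2],[0,0,-0.2],[0,0,-0.15],[0,0,-0.15],[0,0,-0.15],[0,0,-0.15],[0,0,-0.15],[0,0,-0.15],[0,0,-0.15],[0,0,-0.1]],"delta_rot":[[0,0,0],[0,0,0],[0,0,0],[0,0,0],[0,0,0],[0,0,0],[0,0,0],[0,0,0],[0,0,0],[0,0,0]],"grip":[1,1,1,1,1,1,1,1,1,1]}'
python3 - <<'E'
from h import *
i=snapshot('side');cv2.imwrite('pics/s7.png',cv2.resize(i[120:300,200:440],None,fx=3,fy=3))
j=snapshot('top');cv2.imwrite('pics/t7.png',cv2.resize(j[110:260,220:420],None,fx=3,fy=3))
o=[o for o in outline_of("rack","top") if o["box"][0]>240]; mt=o[0]["pixels"].astype(np.float32)
o=[o for o in outline_of("rack","side") if o["box"][0]<400]; ms=o[0]["pixels"].astype(np.float32)
d=(.095,.174,.005,.057);g=[.635,0,.08]
print(fit({"side":ms},d,g),fit({"top":mt},d,g))
E
```

```text
t: 11.2
tool_pos: [0.5785, -0.0043, 0.0159]
tcp_rot: [-0.027, -0.707, -0.027, 0.707]
force: [-1.7, -0.2, 1.1]
finger_gap: 0.0853
(array([ 0.63868326, -0.00292622,  0.07716725]), np.float64(0.034880951046943665)) (array([ 0.64082974, -0.00424739,  0.08353584]), np.float64(1.9950658082962036))
```

View pics/s7.png

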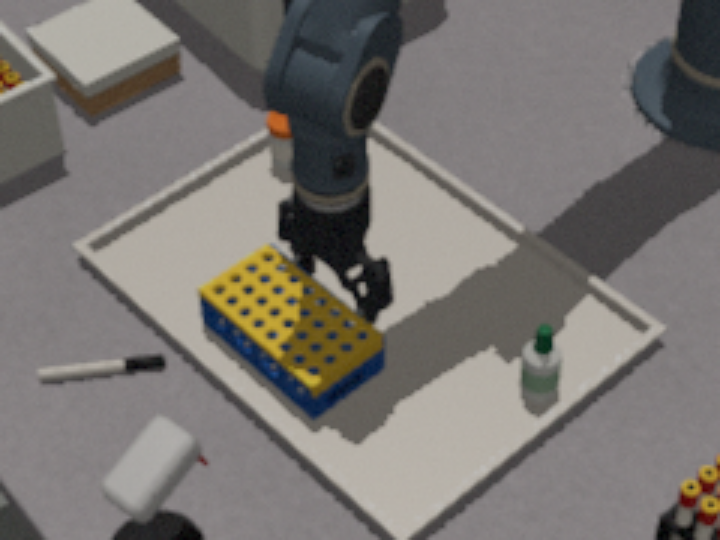

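View pics/t7.png

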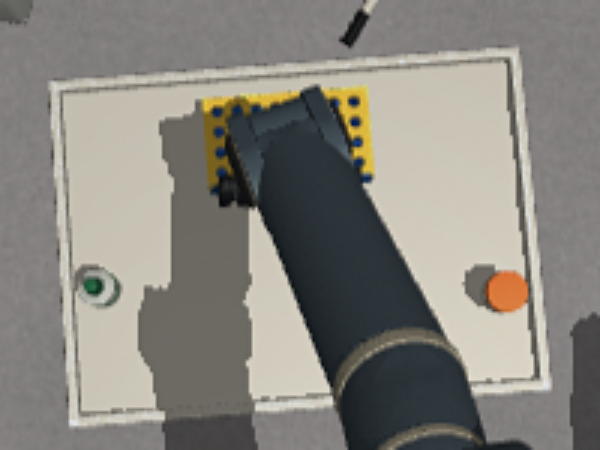

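The rack is aligned with the tray (yaw 0.077 against 0.073) and has about 26 mm to go. I push on, slower near the rim.

```bash
python3 -m pendant '{"dp":[[0,0,-0.08],[0,0,-0.08],[0,0,-0.06],[0,0,-0.05],[0,0,-0.04],[0,0,-0.03],[0,0,-0.03],[0,0,-0.02],[0,0,-0.02],[0,0,0]],"delta_rot":[[0,0,0],[0,0,0],[0,0,0],[0,0,0],[0,0,0],[0,0,0],[0,0,0],[0,0,0],[0,0,0],[0,0,0]],"grip":[1,1,1,1,1,1,1,1,1,1]}'
```

```text
t: 12.65
tool_pos: [0.6027, -0.0024, 0.0159]
tcp_rot: [0.027, 0.707, 0.027, -0.706]
force: [0.6, -0.5, 1.2]
finger_gap: 0.0854
```

```bash
python3 -m pendant '{"dp":[[0,0,-0.01],[0,0,-0.01],[0,0,-0.01],[0,0,-0.01],[0,0,-0.01],[0,0,0],[0,0,0],[0,0,0],[0,0,0],[0,0,0]],"delta_rot":[[0,0,0],[0,0,0],[0,0,0],[0,0,0],[0,0,0],[0,0,0],[0,0,0],[0,0,0],[0,0,0],[0,0,0]],"grip":[1,1,1,1,1,1,1,1,1,1]}'
```

```text
t: 13.9
tool_pos: [0.6056, -0.0021, 0.016]
tcp_rot: [0.027, 0.707, 0.027, -0.706]
force: [-0.7, 0.7, -0.2]
finger_gap: 0.0855
```

```bash
python3 -m pendant '{"dp":[[0,0,-0.01],[0,0,-0.01],[0,0,-0.01],[0,0,-0.01],[0,0,-0.01],[0,0,0],[0,0,0],[0,0,0],[0,0,0],[0,0,0]],"delta_rot":[[0,0,0],[0,0,0],[0,0,0],[0,0,0],[0,0,0],[0,0,0],[0,0,0],[0,0,0],[0,0,0],[0,0,0]],"grip":[1,1,1,1,1,1,1,1,1,1]}';  python3 - <<'E'
from h import *
i=snapshot('side');cv2.imwrite('pics/s8.png',cv2.resize(i[170:280,220:370],None,fx=5,fy=5))
o=[o for o in outline_of("rack","side") if o["box"][0]<400]; ms=o[0]["pixels"].astype(np.float32)
print(fit({"side":ms},(.095,.174,.005,.057),[.66,0,.08]))
E
```

```text
t: 15.15
tool_pos: [0.6075, -0.002, 0.0158]
tcp_rot: [-0.027, -0.706, -0.027, 0.707]
force: [-5.1, 0.5, 4.2]
finger_gap: 0.0853
(array([ 0.66545573, -0.00139116,  0.07462265]), np.float64(0.057321947067976))
```

View pics/s8.png

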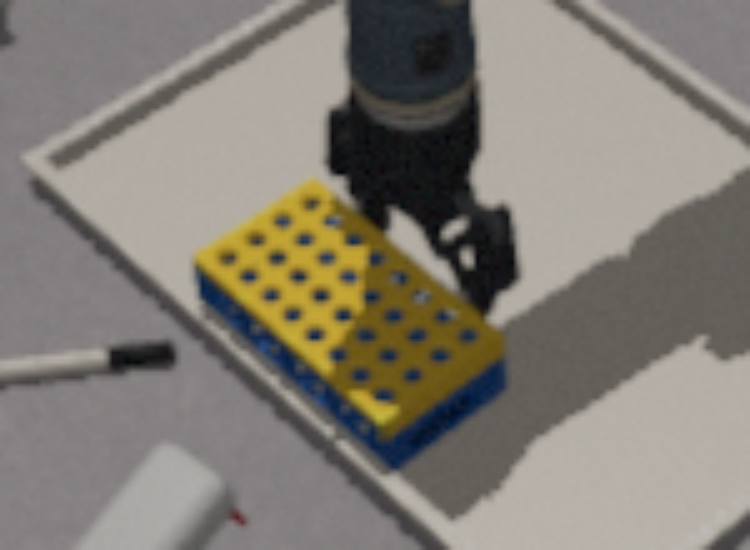

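The force is now -5 N, so the rack has met the rim. A bit more pressure will seat it squarely.

```bash
python3 -m pendant '{"dp":[[0,0,-0.01],[0,0,-0.01],[0,0,-0.01],[0,0,0],[0,0,0],[0,0,0],[0,0,0],[0,0,0],[0,0,0],[0,0,0]],"delta_rot":[[0,0,0],[0,0,0],[0,0,0],[0,0,0],[0,0,0],[0,0,0],[0,0,0],[0,0,0],[0,0,0],[0,0,0]],"grip":[1,1,1,1,1,1,1,1,1,1]}'
```

```text
t: 16.5
tool_pos: [0.6073, -0.0021, 0.0156]
tcp_rot: [-0.027, -0.704, -0.027, 0.709]
force: [-9.2, -0.1, 7.0]
finger_gap: 0.0854
```

It has stalled against the rim at 9 N. I retreat straight back, then up and away.

```bash
python3 -m pendant '{"dp":[[0,0,0.03],[0,0,0.1],[0,0,0.3],[0,0,0.5],[0,0,0.6],[-0.3,0,0.6],[-0.7,0,0],[-0.7,0,0],[-0.7,0,0],[-0.7,0,0]],"delta_rot":[[0,0,0],[0,0,0],[0,0,0],[0,0,0],[0,0,0],[0,0,0],[0,0,0],[0,0,0],[0,0,0],[0,0,0]],"grip":[1,1,1,1,1,1,1,1,1,1]}'; python3 -m pendant '{"dp":[[-0.5,0.5,0],[0,0.7,0],[0,0.7,0],[0,0.7,0],[0,0.7,0],[0,0.7,0],[0,0.7,0],[0,0,0],[0,0,0],[0,0,0]],"delta_rot":[[0,0,0],[0,0,0],[0,0,0],[0,0,0],[0,0,0],[0,0,0],[0,0,0],[0,0,0],[0,0,0],[0,0,0]],"grip":[1,1,1,1,1,1,1,1,1,1]}';  python3 - <<'E'
from h import *
i=snapshot('side');cv2.imwrite('pics/s9.png',cv2.resize(i[130:300,200:440],None,fx=3,fy=3))
j=snapshot('top');cv2.imwrite('pics/t9.png',cv2.resize(j[110:260,220:420],None,fx=4,fy=4))
cv2.imwrite('pics/t9full.png',j)
o=[o for o in outline_of("rack","side") if o["box"][0]<400]; ms=o[0]["pixels"].astype(np.float32)
o=[o for o in outline_of("rack","top") if o["box"][0]>240 and o["pixels"].sum()>500]; mt=o[0]["pixels"].astype(np.float32)
d=(.095,.174,.005,.057);g=[.66,0,.08]
for m in ({"side":ms},{"top":mt},{"side":ms,"top":mt}): print(fit(m,d,g))
E
```

```text
t: 17.75
tool_pos: [0.4837, -0.0115, 0.2038]
tcp_rot: [0.027, 0.708, 0.027, -0.705]
force: [0.0, 1.0, -0.2]
finger_gap: 0.0854
t: 19.0
tool_pos: [0.5049, -0.2912, 0.2322]
tcp_rot: [0.028, 0.707, 0.028, -0.706]
force: [-0.8, 0.8, -0.1]
finger_gap: 0.085
(array([ 6.64359487e-01, -3.25055604e-04,  7.97749166e-02]), np.float64(0.057975538074970245))
(array([ 0.66557106, -0.00230937,  0.0806527 ]), np.float64(0.033585164695978165))
(array([ 0.66534623, -0.00152709,  0.08132903]), np.float64(0.10106319189071655))
```

View pics/s9.png

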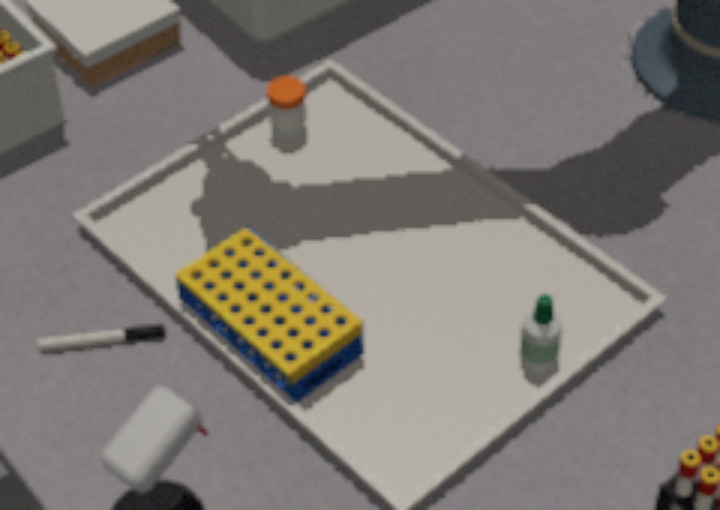

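View pics/t9.png

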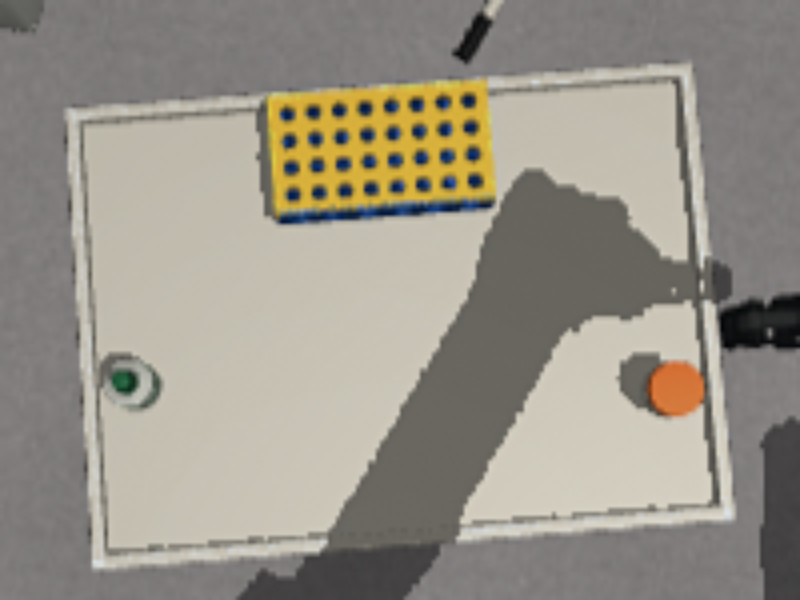

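Both views show the rack flat, yellow face up, against the far rim. The pot, dropper and marker look unmoved. There is time for a closer wrist view of the seam.

```bash
python3 -m pendant '{"dp":[[0,-0.6,-0.1],[0,-0.6,-0.1],[0,-0.6,-0.2],[0,-0.6,-0.2],[0,-0.6,-0.2],[0,-0.6,-0.2],[0,-0.6,-0.2],[0,-0.4,-0.2],[0,0,0],[0,0,0]],"delta_rot":[[0,0,0],[0,0,0],[0,0,0],[0,0,0],[0,0,0],[0,0,0],[0,0,0],[0,0,0],[0,0,0],[0,0,0]],"grip":[1,1,1,1,1,1,1,1,1,1]}'
python3 - <<'E'
from h import *
cv2.imwrite('pics/w10.png',snapshot('wrist'))
E
```

```text
t: 20.45
tool_pos: [0.5667, -0.0122, 0.2318]
tcp_rot: [-0.027, -0.706, -0.026, 0.707]
force: [-0.6, -1.0, -0.4]
finger_gap: 0.0855
```

View pics/w10.png

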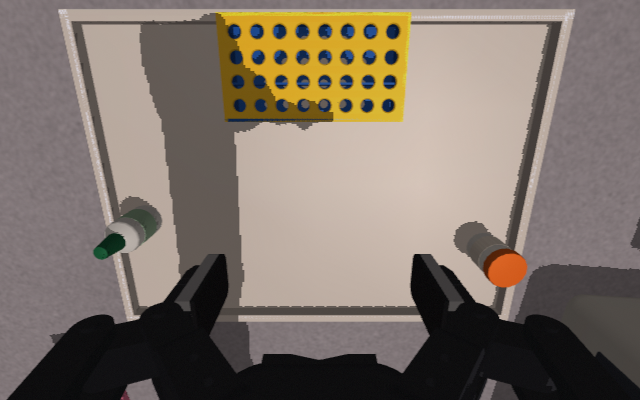

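The rack's far edge, at row 12 from (218,12) to (410,12), is parallel to the rim. I move forward once more to look at the seam itself.

```bash
python3 -m pendant '{"dp":[[0,0,-0.4],[0,0,-0.4],[0,0,-0.4],[0,0,-0.4],[0,0,-0.4],[0,0,-0.2],[0,0,-0.2],[0,0,0],[0,0,0],[0,0,0]],"delta_rot":[[0,0,0],[0,0,0],[0,0,0],[0,0,0],[0,0,0],[0,0,0],[0,0,0],[0,0,0],[0,0,0],[0,0,0]],"grip":[1,1,1,1,1,1,1,1,1,1]}'
python3 - <<'E'
from h import *
i=snapshot('wrist');cv2.imwrite('pics/w11.png',cv2.resize(i[20:240,160:480],None,fx=2.4,fy=2.4))
E
```

```text
t: 21.75
tool_pos: [0.7102, -0.0002, 0.2322]
tcp_rot: [-0.027, -0.707, -0.027, 0.707]
force: [0.5, 1.1, 0.4]
finger_gap: 0.0852
```

View pics/w11.png

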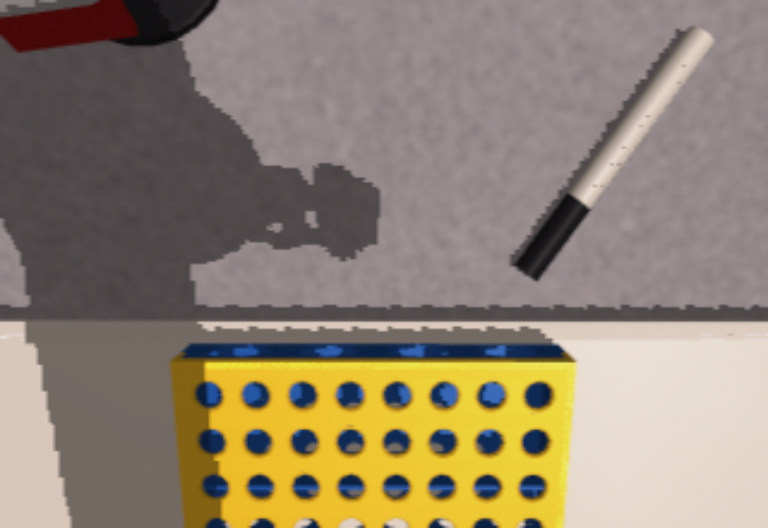

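There may be a thin strip between the rim (rows 322 to 335) and the rack face (row 345). I check it by projecting the geometry.

Run:
```python
from h import *
p,R,s=pose(); k=get_calibration("wrist"); H=k["hand_eye"]
i=snapshot("wrist"); cv2.imwrite("pics/w12raw.png",i)
def pw(X):
    c=(R.inv().apply(np.atleast_2d(X)-p)-H[:3,3])@H[:3,:3]
    u=c@k["mtx"].T; return u[:,:2]/u[:,2:]
cam=R.apply(H[:3,3])+p; print("cam",cam, "axis",R.apply(H[:3,2]))
yaw=.073; r=np.array([[np.cos(yaw),-np.sin(yaw)],[np.sin(yaw),np.cos(yaw)]])
T=lambda x,y,z:np.r_[r@[x,y]+[.5375,-.0135],z]
for n,x,z in [("rim out bot",.18,0),("rim out top",.18,.02),("rim in top",.175,.02),("floor at rim",.175,.005),("rack top if flush",.175,.057),("rack z20",.175,.021),("rack rear top",.08,.057)]:
    print(n,np.round(pw([T(x,y,z) for y in(-.08,.0,.09)]),1).tolist())
for c in (240,255,300,320,350,380,390): print(c,[ (rr,i[rr,c].tolist()) for rr in range(150,174)] if c in(320,) else "")
cv2.imwrite("pics/w12.png",cv2.resize(i[140:180,220:410],None,fx=4,fy=8,interpolation=0))
```

```text
cam [0.78793941 0.00620857 0.37501555] axis [-0.30433348 -0.0235696  -0.95227391]
rim out bot [[386.8, 156.6], [319.8, 156.4], [244.5, 156.1]]
rim out top [[390.4, 160.0], [319.9, 159.7], [240.5, 159.4]]
rim in top [[390.1, 164.3], [319.9, 164.0], [240.8, 163.8]]
floor at rim [[387.4, 161.6], [319.8, 161.4], [243.8, 161.1]]
rack top if flush [[397.8, 171.9], [320.0, 171.6], [232.4, 171.3]]
rack z20 [[390.3, 164.5], [319.9, 164.2], [240.6, 163.9]]
rack rear top [[391.0, 254.6], [319.6, 254.4], [239.2, 254.1]]
240 
255 
300 
320 [(150, [75, 74, 80]), (151, [74, 72, 79]), (152, [74, 72, 79]), (153, [81, 84, 92]), (154, [181, 192, 209]), (155, [190, 202, 218]), (156, [189, 201, 219]), (157, [186, 199, 217]), (158, [99, 106, 115]), (159, [101, 107, 117]), (160, [99, 105, 115]), (161, [98, 105, 115]), (162, [99, 105, 114]), (163, [82, 68, 62]), (164, [67, 33, 13]), (165, [67, 33, 13]), (166, [65, 32, 11]), (167, [67, 33, 11]), (168, [66, 34, 16]), (169, [38, 56, 59]), (170, [19, 89, 115]), (171, [68, 223, 238]), (172, [81, 236, 238]), (173, [73, 229, 239])]
350 
380 
390
```

View pics/w12.png

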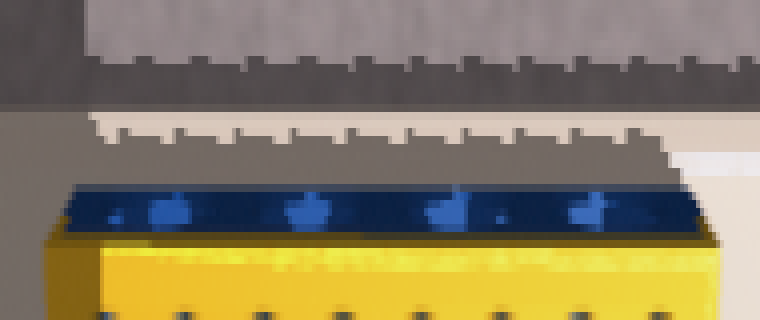

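Run:
```python
import cv2
i=cv2.imread("pics/w12raw.png")
for c in (200,300,430,460): print(c,[int(i[r,c].mean()) for r in range(144,180)])
cv2.imwrite("pics/w12b.png",cv2.resize(i[140:185,360:520],None,fx=5,fy=10,interpolation=0))
```

```text
200 [74, 74, 75, 74, 75, 75, 75, 74, 75, 83, 106, 107, 106, 106, 106, 106, 107, 106, 107, 107, 107, 107, 106, 106, 107, 107, 106, 106, 107, 106, 107, 107, 107, 107, 107, 106]
300 [147, 145, 144, 142, 76, 76, 76, 76, 75, 87, 193, 202, 199, 107, 106, 106, 106, 106, 106, 76, 49, 99, 104, 103, 70, 58, 74, 169, 173, 163, 162, 162, 162, 162, 162, 162]
430 [143, 140, 137, 138, 139, 77, 76, 77, 78, 87, 197, 204, 204, 205, 206, 226, 230, 231, 224, 224, 223, 223, 223, 223, 223, 223, 223, 223, 222, 223, 222, 223, 222, 222, 223, 222]
460 [144, 144, 141, 74, 73, 73, 74, 75, 75, 84, 195, 205, 205, 205, 206, 221, 228, 231, 220, 220, 220, 220, 219, 219, 219, 219, 220, 219, 219, 219, 219, 219, 219, 219, 219, 219]
```

View pics/w12b.png

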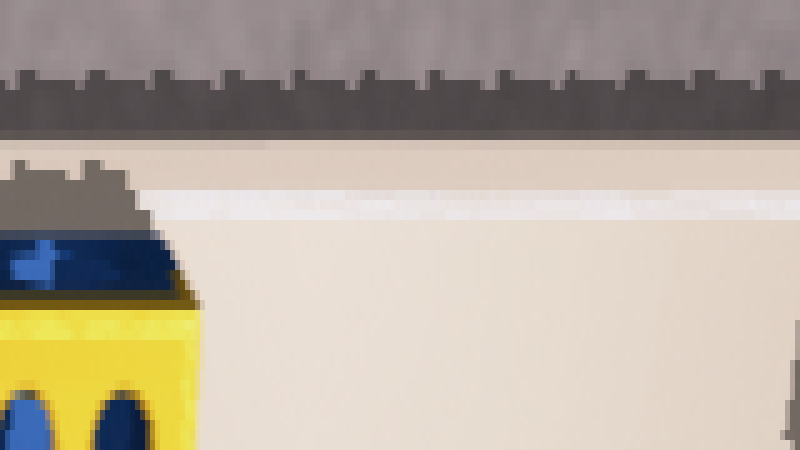

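In this view the rack edge and the rim run along constant pixel rows, so they are parallel to under 0.5 px over 165 px. The push also stalled at 9 N, far above the force needed to slide the rack. Any apparent seam is about 1 px (around 1 mm), the size of the rounded rim edge. The pot and dropper are at the same pixels as at the start. The arm is clear, so I hand in.

```bash
python3 -c "
from station import bot
print(bot.finish_job())"
```

```text
the job is handed in; nothing more can be done
None
```

The rack now lies flat in the tray with the yellow 32-hole face up and its leading long face against the far rim. I tipped it away from the robot with the open fingers, without it sliding, then pushed it along the tray. I handed the job in at about 22 s of the 56 s allowed.

**Checks that held:**
- **Contact with the rim:** the last push stalled at 9 N, with the tool no longer advancing.
- **Position:** after the arm backed off, the camera fits put the rack within about 1–2 mm of a flush position.
- **Alignment:** the close wrist view shows the rack's edge parallel to the rim to under half a pixel.
- **Bystanders:** the pot and dropper are at the same pixels as before. The marker looked unmoved, and the arm did not work near the other items, but I did not measure those.

**Checks that were off or disagreed:**
- **Wrong rack in one fit:** after the tipping, the side camera's best match was the pink look-alike, so I dropped that fit and used the top view.
- **Yaw:** the final camera fits gave 0.080–0.081 rad against the tray's 0.073 rad, while the wrist view showed the two parallel.
- **Seam:** the wrist view left about 1 pixel (roughly 1 mm) between rack and rim that I could not tell apart from the rim's rounded edge.

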